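# Close the double-lidded parts tin and hold up its outer lid

## Robot

A 6-joint arm with a two-finger parallel gripper is mounted at the origin on the work surface. World frame = base frame: x ahead of the robot, y to its left, z up, the work surface at z = 0. Lengths are in m, angles in rad, forces in N, time in s.
With the tool pointing down it reaches from about 0.275 to 0.975 m from the base axis. Payload 8.4 kg.
Tool frame: the origin (TCP) lies midway between the tips of the shut fingers; the grasp point (between the pads) lies 19 mm behind it; z points along the fingers, y is the direction in which the jaws open and shut (so a half turn about z gives the same grasp; the last joint's range is limited). The gripper opens to 92 mm and grips with 3 to 60 N. Pads are 20 mm wide; open, the fingers measure 128 mm over their backs; the gripper's body (75 mm by 189 mm) begins 69 mm behind the grasp point.
Start: joints at [1.125, 0.353, 1.633, -0, 1.155, -0.002], TCP at [0.268, 0.564, 0.193] pointing down, gripper open.
Joint ranges: [-2.63, 2.63], [-0.92, 2.1], [0.06, 2.66], [-1.3, 4.44], [0, 2.69], [-3.02, 3.02]. Speed limits (rad/s): [2.22, 2.22, 2.79, 3.14, 3.14, 3.14].

## Interface

Orientations are given as a unit quaternion [x, y, z, w].
In Python, from rig import readout, imaging, bot gives the robot as it stands.
- The arm moves only by the shell command python3 -m creep 'ROWS' [OPENING]. ROWS is JSON, a list of rows, each a list of 4 numbers: the shift along the tool's x, y, z in units of 0.3 m (1.0 is 0.3 m), then the turn about the tool's z in units of 120 degrees (1.0 is 120 degrees). In form: [[dx, dy, dz, roll], ...]. A call has 1 to 12 rows; each row shifts and turns the commanded pose from where the row before left it, along the tool's axes as they then stand; what a row does not reach is not made up. A row lasts 1/10 s, in which the tool goes at most 50 mm and 8.59 degrees, less where a joint would pass 70% of its speed; a pose out of reach is approached as far as the arm can. A call with a number of a shift or a turn outside -1 to 1 is refused whole. A call with a gripper value outside its range is refused whole. OPENING is the opening, from -1 (shut) to 1 (fully open), set as the call begins (- or left out, the last holds). The fingers move at their own pace and stop on an object; the grip force is fixed at half the most. Time passes only in rows, so rows that do not move let the fingers close. It gives the time, the measured TCP pose, the force and the opening at its end, in the units of the state.
- readout.state(): the state, without advancing time (a new reading comes with each control period).
- imaging.camera(name): name is "side" or "top"; returns the picture (420x560x3 uint8, red, green, blue); there is no depth.
- imaging.get_calibration(name): a dict with "K" (3x3 intrinsics, pixels), "dist" ([k1, k2, p1, p2, k3] as OpenCV has them; the pictures are not rectified), "world_from_camera" (4x4, takes a point from camera to world coordinates). Camera axes: x right, y up, looking along -z (the intrinsics and any distortion apply to the point x, -y, -z); pixel columns grow to the right and rows downward; lengths in m; the calibration is good to about 2 mm. A picture is of the moment at which its call begins. get_calibration takes no time and is no camera call.
- bot.job_done(): hands the job in, once; it reports no verdict.
Trained networks look in the newest picture that a camera, given by its name, has taken for a name from the list of things; names that differ only in an ending like _2 or _b are one class to them, and where a whole thing is asked for, a point or a joint stands for the part that bears it (a point fixed in the world has none). Each returns a list of dicts, best first, with "p" (0 to 1); they miss things now and then, are a little off and sometimes report something else, mostly with a low value. They report only what shows in the picture. A call takes as long as a camera call. They do not tell look-alikes from the thing itself.
- imaging.search_frame(label, camera): "location" ([x, y, z] in m, in the coordinates of the camera as it stood for that picture, good to about 4 mm: the middle of the surface that is visible of it).
- imaging.silhouettes(label, camera): "pixels" (420x560 bool, what is visible of it).
The state is a dict: "clock": time; "q": joint angles; "joint_velocities": joint speeds; "joint_torque": joint torques, N m; "tcp_pos": TCP position; "tcp_rot": TCP orientation; "force": force on the tool from outside, world axes, zero at the start; "ft_torque": the same for the moment, N m; "width": finger opening in m.
Only numpy, scipy, OpenCV 4.12 (cv2) and the standard library are available. Lean on these libraries where they do the work, as an engineer would, in place of code of your own. Each camera call takes 0.05 s, during which the arm holds its last target. There are 200 camera calls.

## Task

Close up the blue parts tin: take the lid lifter off its mouth and hang it by its ring on the soldering stand's upturned hook, then bring the two nested lids over together, held by the steel inner lid's side ears that show in the blue outer lid's cut-outs, and lower them onto the tin, without dropping them, until the inner lid sits fully home with the outer lid still on it. Then let go, take the outer lid alone by its black knob and raise it straight up, level and a good hand's breadth (about 10 cm) clear above the tin, leaving the inner lid sitting undisturbed. Finish still gripping the outer lid there, at rest, so that I can lay the humidity card on the inner lid, and do not push any of the other things on the bench about.

Things in the scene. Friction and masses are not known exactly. Their poses are not given: they have to be found in the camera images.
- tin: open blue sheet-metal parts tin, fixed to the bench: 50 (its x) by 114 (its y) by 58 mm high, walls 3 mm, so the mouth is 44 by 108 mm; origin at the centre of its underside on the bench, z up
- tin_rim (a point): centre of the tin's mouth, level with the rim's top (58 mm above the bench); axes as the tin's
- lid_inner: loose bright steel plug lid, 90 g, on the mat under the outer lid; origin under its centre, z up. Plug 39 (x) by 103 (y) mm, 8 high (lowest 4: 34 by 98), 2.5 mm play in the mouth; above it a rim 54 by 118, at 8 to 20 mm, that rests on the tin's rim. Mid of each long side a flat ear, 44 mm long, same height, 60 mm over both: pinch the ears along x, the outer lid rides along. Card well on top
- lid_inner_top (a point): centre of the inner lid, level with its rim's top, 20 mm above its underside; 12 mm above the tin's rim when fully home
- lid_outer: loose blue cap lid, 110 g, nested over the inner lid with 2 mm play, not fastened: 63 (x) by 127 (y) mm, plate 3 mm resting on the inner rim, skirt 9 mm deep below it. Mid of each long side it is cut away over 50 mm (only 56 mm wide there), so the inner ears stand out 2 mm. Black knob in the middle. Origin at the centre of the skirt's lower edge, 11 mm above the inner lid's underside when nested
- lid_outer_under (a point): centre of the underside of the outer lid's plate, 9 mm above the outer lid's origin; coincides with the inner lid's top centre when nested
- lid_outer_knob (a point): middle of the upright black knob (20 mm diameter, 22 mm high, on top of the plate): 23 mm above the outer lid's origin, 34 mm above the inner lid's underside when nested
- lifter: loose steel lid lifter with orange sleeve, 90 g, 160 mm long, lying flat across the tin's mouth, handle overhanging the near long wall by about 60 mm. Shank 14 mm wide, 6 thick, x = -70 to 42 mm; 10 mm wide blade on to x = -84; ring of 6 mm wire, hole 24 mm, outside 36 mm, centred at x = 60. Origin on the underside near the centre of mass; x points along the shank to the ring
- lifter_eye (a point): centre of the lifter's ring, 3 mm above the underside as it lies; axes as the lifter's
- lifter_grip (a point): place on the overhanging handle where it can be gripped across its 14 mm width: x = -55 mm on the lifter, 115 mm from the ring's centre, mid-thickness
- stand: black metal soldering stand, fixed: base plate 125 by 150 by 8 mm (at its x 30 to 155 mm), wool cup, coil holder with iron leaning to its +y, and a mast with a 7 mm thick hook pointing to the stand's -x (towards the robot); origin on the bench straight below the hook's upturn, z up
- hook_tip (a point): top of the hook's upright, free end, 225 mm above the bench; the upright is 30 mm tall and nearly vertical, with only free space on its -x side
- hook_seat (a point): the hook's low point at the foot of the upright, on the bar's top, 194 mm above the bench; from here the arm rises to +x. A ring lowered flat over the tip to about 12 mm below it, handle towards the stand's -x, and let go, slides down to the seat and swings to hang straight down, its centre then about 12 mm below the seat
- mat: green silicone mat, fixed, 210 by 190 by 3 mm, on which the nested lids lie; origin at the centre of its underside
- card_tray: bystander: white open tray of humidity cards, 60 by 105 by 16 mm, loose; origin under its centre
- magnifier: bystander: black plastic magnifier, 92 mm round base, 150 mm tall, loose; origin under its base
- flux_jar: bystander: amber jar 52 mm across, 42 mm high, loose; origin under its centre
- cleaner_bottle: bystander: white bottle 60 mm across, 150 mm high, loose; origin under its centre
- tweezer_set: bystander: grey pad 150 by 100 by 12 mm with three steel tweezers, loose; origin under its centre
- project_box: bystander: grey project box 85 by 125 by 53 mm, loose; origin under its centre
Mind the look-alikes: they are no part of the job. There is more than one size of the lifter; the one meant has the size given above.

How it is judged:
By the outcome, as a careful person would: the job done as asked, in the order asked, and still so for the second after the job is handed in, while the arm keeps its last pose, push and grip.
It also fails if it takes over 67 s, if anything falls off the work surface, if the arm or the gripper's body presses on something with over 40 N, if the wrist force passes 120 N, or if a joint passes its speed limit or range.

## Working session

There is one attempt and no reset: what is moved stays moved. The work goes in short steps, Python scripts to look and compute and a shell command to move; the robot and the scene stay as the last step left them, time stands still between calls to the robot, and variables do not carry over. Pictures are saved under pics/ and viewed, about 8 in all and at most 12, crops included, and the job is handed in when it is done.

```bash
mkdir -p pics; ls
python3 - <<'E'
from rig import readout, imaging, bot
import cv2,numpy as np
for n in ("top","side"):
    im=imaging.camera(n); cv2.imwrite(f"pics/{n}0.png",im[:,:,::-1])
    c=imaging.get_calibration(n); print(n,np.round(c["K"],1).tolist(),np.round(c["dist"],4),np.round(c["world_from_camera"],4).tolist())
    T=np.array(c["world_from_camera"])
    for l in ["tin","lid_inner","lid_outer","lid_outer_knob","lifter","lifter_eye","lifter_grip","stand","hook_tip","hook_seat","mat","card_tray","magnifier","flux_jar","cleaner_bottle","tweezer_set","project_box"]:
        for d in imaging.search_frame(l,n)[:3]:
            print(l,round(d["p"],2),np.round((T@np.r_[d["location"],1])[:3],3))
s=readout.state(); print(s)
E
```

```text
pics
top [[459.7, 0.0, 285.8], [0.0, 459.7, 206.3], [0.0, 0.0, 1.0]] [-0.1585  0.      0.      0.      0.    ] [[-0.0032, 0.9987, -0.0517, 0.4826], [-1.0, -0.0034, -0.0034, 0.0142], [-0.0036, 0.0517, 0.9987, 1.3602], [0.0, 0.0, 0.0, 1.0]]
tin 0.59 [0.554 0.025 0.018]
lid_outer 0.71 [ 0.558 -0.219  0.026]
lid_outer 0.69 [0.466 0.483 0.041]
lid_outer 0.52 [0.538 0.008 0.071]
lid_outer_knob 0.9 [ 0.559 -0.219  0.027]
lid_outer_knob 0.42 [ 0.692 -0.018  0.012]
lifter 0.78 [0.537 0.008 0.068]
lifter 0.77 [0.354 0.063 0.008]
lifter 0.74 [0.808 0.005 0.051]
lifter_eye 0.81 [0.356 0.06  0.008]
lifter_eye 0.53 [0.543 0.008 0.064]
lifter_grip 0.71 [0.539 0.007 0.067]
lifter_grip 0.62 [0.355 0.059 0.008]
lifter_grip 0.28 [0.692 0.209 0.008]
stand 0.87 [0.693 0.205 0.004]
hook_tip 0.81 [0.691 0.207 0.008]
hook_seat 0.73 [0.695 0.209 0.006]
hook_seat 0.62 [0.537 0.01  0.066]
mat 0.7 [ 0.599 -0.241  0.001]
mat 0.38 [ 0.584 -0.45   0.117]
mat 0.27 [0.554 0.027 0.014]
card_tray 0.82 [ 0.691 -0.016  0.012]
magnifier 0.89 [ 0.583 -0.45   0.114]
magnifier 0.61 [ 0.6   -0.24   0.001]
flux_jar 0.75 [0.46
[... 1488 characters left out ...]
 0.63 [0.542 0.002 0.062]
{'clock': 1.8, 'q': array([ 1.12457909e+00,  3.53024495e-01,  1.63340781e+00,  1.60498834e-05,
        1.15515712e+00, -2.36070414e-03]), 'joint_velocities': array([-0.00013045,  0.00011686, -0.0018414 ,  0.0002642 ,  0.0007576 ,
        0.00099866]), 'joint_torque': array([ 1.59177198e-03, -5.93761790e+01, -3.34560978e+01,  7.00105936e-02,
        1.59617089e-02, -1.47653623e-05]), 'tcp_pos': array([0.26836842, 0.56446175, 0.19276431]), 'tcp_rot': array([ 2.20114165e-01,  9.75474118e-01,  3.20693651e-06, -6.79871653e-06]), 'force': array([0.65346123, 0.09871786, 0.0438369 ]), 'ft_torque': array([-0.01139045, -0.02825411,  0.05524802]), 'width': 0.09214505464646282}
```

View pics/top0.png

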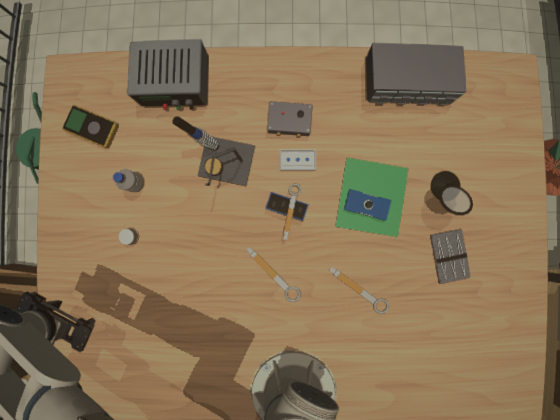

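View pics/side0.png

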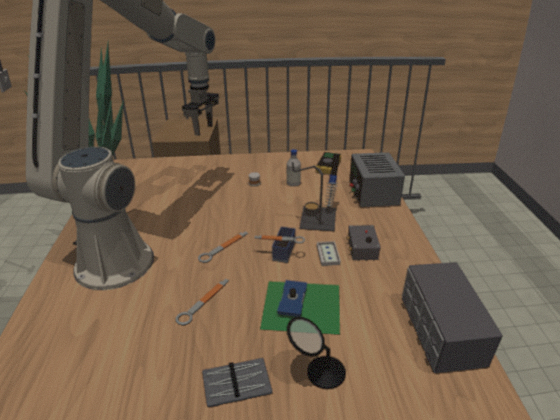

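```bash
cat > h.py <<'E'
import cv2,numpy as np
from rig import readout, imaging, bot
def cal(n):
    c=imaging.get_calibration(n); return np.array(c["K"]),np.array(c["dist"]),np.array(c["world_from_camera"])
def ray(px,n):
    K,d,T=cal(n); p=cv2.undistortPoints(np.array(px,float).reshape(-1,1,2),K,d)[:,0]
    v=np.c_[p[:,0],-p[:,1],-np.ones(len(p))]@T[:3,:3].T
    return T[:3,3],v
def plane(px,z,n="top"):
    o,v=ray(px,n); return o+v*((z-o[2])/v[:,2])[:,None]
def proj(P,n="top"):
    K,d,T=cal(n); P=(np.atleast_2d(P)-T[:3,3])@T[:3,:3]
    q=P*[1,-1,-1]
    return cv2.projectPoints(q,np.zeros(3),np.zeros(3),K,d)[0][:,0]
def tri(pt,ps):
    A=np.zeros((3,3));b=np.zeros(3)
    for px,n in((pt,"top"),(ps,"side")):
        o,v=ray([px],n);v=v[0]/np.linalg.norm(v[0]);M=np.eye(3)-np.outer(v,v);A+=M;b+=M@o
    return np.linalg.solve(A,b)
def sil(l,n,near=None):
    r=[]
    for d in imaging.silhouettes(l,n):
        m=d["pixels"].astype(np.uint8);ys,xs=np.nonzero(m)
        r.append((round(d["p"],2),m,(xs.mean(),ys.mean())))
    if near is not None: r.sort(key=lambda t:np.hypot(t[2][0]-near[0],t[2][1]-near[1]))
    return r
def rect(m,z,n="top"):
    c=max(cv2.findContours(m,cv2.RETR_EXTERNAL,cv2.CHAIN_APPROX_NONE)[0],key=cv2.contourArea)
    # grow half a pixel: pixel centres -> extents handled by +1px
    P=plane(c[:,0].astype(float),z,n)[:,:2]
    return P,cv2.minAreaRect((P*1000).astype(np.float32))
def crop(im,x,y,w=100,h=75,s=4): return cv2.resize(im[y:y+h,x:x+w],None,fx=s,fy=s,interpolation=cv2.INTER_CUBIC)
E
python3 - <<'E'
from h import *
t=imaging.camera("top");s=imaging.camera("side")
a=[crop(t,240,172),crop(t,165,112),crop(t,320,160),crop(s,280,155)]
cv2.imwrite("pics/m1.png",np.vstack([np.hstack(a[:2]),np.hstack(a[2:])])[:,:,::-1])
for l,z,c in (("tin",.058,(287,206)),("lid_outer",.026,(368,205)),("lifter",.061,(290,212)),("stand",.008,(226,160)),("mat",.003,(372,197)),("card_tray",.016,(297,160))):
    r=sil(l,"top",c)
    for p,m,cc in r[:2]: print(l,p,np.round(cc,1),[np.round(v,1) for v in rect(m,z)[1]])
for l in ("hook_tip","lifter","tin","lid_outer"):
    for p,m,cc in sil(l,"side")[:3]: print("side",l,p,np.round(cc,1),m.sum())
E
```

```text
tin 0.57 [285.8 206.3] [array([557.1,  42. ]), array([61.5, 50.3]), np.float64(74.5)]
lid_outer 0.93 [367.2 204.6] [array([ 556.4, -219.5]), array([129.7,  63.4]), np.float64(75.8)]
lifter 0.64 [289.6 212.2] [array([531.1,   3.6]), array([ 29.5, 151. ]), np.float64(82.7)]
lifter 0.79 [272.1 273.2] [array([364.,  62.]), array([186.3,  33.3]), np.float64(49.5)]
stand 0.82 [219.5 154.7] [array([713.9, 252.8]), array([282.1, 142.4]), np.float64(67.6)]
mat 0.64 [372.4 194.8] [array([ 581.9, -235.9]), array([193.2, 214. ]), np.float64(79.9)]
mat 0.46 [220.2 155.8] [array([705.2, 255.4]), array([279. , 162.3]), np.float64(68.6)]
card_tray 0.61 [297.1 159.4] [array([690.9, -15.1]), array([ 61.3, 103.2]), np.float64(2.1)]
side hook_tip 0.58 [320.2 203.3] 1428
side lifter 0.61 [278.8 238.4] 259
side lifter 0.59 [221.3 246.9] 303
side lifter 0.55 [202.3 301.3] 380
side tin 0.67 [282.7 245.4] 567
side lid_outer 0.76 [291.  298.1] 711
side lid_outer 0.22 [304.3 307.3] 2583
```

View pics/m1.png

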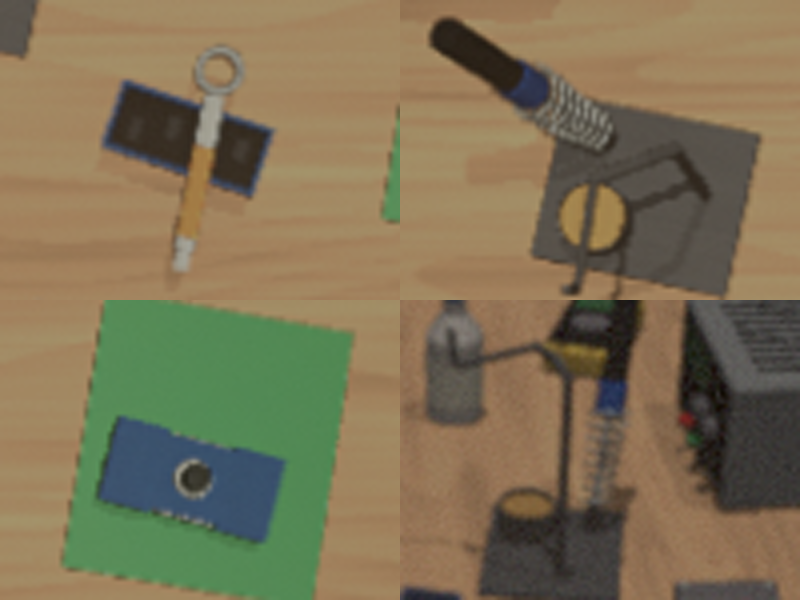

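Run:
```python
from h import *
def P(x,y,ox,oy): return (x/4+ox-.375,y/4+oy-.375)
tip=tri(P(170,290,165,112),P(50,332-300,280,155)); print("tip",tip,"reproj",proj(tip,"top"),proj(tip,"side"),P(170,290,165,112),P(50,32,280,155))
print("tip z=.225 top",plane([P(170,290,165,112)],.225))
print("seat side/top",tri(P(178,282,165,112),P(58,65,280,155)))
c=np.array([P(*p,240,172) for p in((122,82),(272,130),(252,196),(104,150))])
w=plane(c,.058)[:,:2]; print("tin",w.round(4).tolist(),w.mean(0),[np.linalg.norm(w[i]-w[(i+1)%4]).round(4) for i in range(4)], [np.degrees(np.arctan2(*(w[j]-w[i])[::-1])).round(1) for i,j in((1,0),(2,3),(3,0),(2,1))])
r=plane([P(219,70,240,172)],.061)[0];b=plane([P(181,270,240,172)],.061)[0]; d=r-b; print("lifter",r,b,np.linalg.norm(d),np.degrees(np.arctan2(d[1],d[0])), "grip",r-.115*d/np.linalg.norm(d))
c=np.array([P(*p,320,160) for p in((120,117),(285,160),(265,243),(98,198))])
w=plane(c,.026)[:,:2]; print("lid",w.round(4).tolist(),w.mean(0),[np.linalg.norm(w[i]-w[(i+1)%4]).round(4) for i in range(4)], [np.degrees(np.arctan2(*(w[j]-w[i])[::-1])).round(1) for i,j in((1,0),(2,3),(3,0),(2,1))])
print("knob",plane([P(193,179,320,160)],.048))
c=np.array([P(*p,165,112) for p in((168,103),(360,137),(325,295),(132,257))])
w=plane(c,.008)[:,:2]; print("stand",w.round(4).tolist(),[np.degrees(np.arctan2(*(w[j]-w[i])[::-1])).round(1) for i,j in((1,0),(2,3),(3,0),(2,1))],[np.linalg.norm(w[i]-w[(i+1)%4]).round(4) for i in range(4)])
u=(w[0]+w[1]-w[2]-w[3]);u/=np.linalg.norm(u); print("origin from base",w.mean(0)-.0925*u)
```

```text
tip [0.59682502 0.21477037 0.22092949] reproj [[207.10688032 184.53885974]] [[292.4285882  162.59460501]] (207.125, 184.125) (292.125, 162.625)
tip z=.225 top [[0.59745302 0.21401659 0.225     ]]
seat side/top [0.60453954 0.21525871 0.18902743]
tin [[0.5906, 0.063], [0.5561, -0.0433], [0.5093, -0.0289], [0.5423, 0.0759]] [0.54954572 0.01667008] [np.float64(0.1118), np.float64(0.0489), np.float64(0.1099), np.float64(0.05)] [np.float64(72.0), np.float64(72.5), np.float64(-14.9), np.float64(-17.1)]
lifter [ 0.59862186 -0.00586738  0.061     ] [0.45718675 0.02151772 0.061     ] 0.1440619166702709 -10.958186376725708 grip [0.48571875 0.01599326 0.061     ]
lid [[0.6021, -0.1678], [0.5703, -0.2893], [0.5096, -0.2736], [0.5429, -0.1511]] [ 0.556212   -0.22043239] [np.float64(0.1256), np.float64(0.0627), np.float64(0.127), np.float64(0.0615)] [np.float64(75.3), np.float64(74.8), np.float64(-15.8), np.float64(-14.5)]
knob [[ 0.5553378  -0.21706548  0.048     ]]
stand [[0.7602, 0.2553], [0.7331, 0.111], [0.6151, 0.1367], [0.6443, 0.281]] [np.float64(79.4), np.float64(78.6), np.float64(-12.5), np.float64(-12.3)] [np.float64(0.1468), np.float64(0.1208), np.float64(0.1473), np.float64(0.1188)]
origin from base [0.59782525 0.21584931]
```

```bash
cat >> h.py <<'E'
from scipy.spatial.transform import Rotation as R
def go(p,jaw):
    """units: first roll, then shift in tool axes after roll; jaw deg = world angle of tool y"""
    s=readout.state(); M=R.from_quat(s["tcp_rot"]).as_matrix(); j=np.degrees(np.arctan2(M[1,1],M[0,1]))
    d=(jaw-j+90)%180-90
    M2=M@R.from_euler("z",-d,degrees=True).as_matrix()
    print("t",round(s["clock"],2),"tcp",s["tcp_pos"].round(4),"jaw",round(j,2),"tilt",M[:,2].round(4),"w",round(s["width"],4),"F",s["force"].round(1),"q",s["q"].round(2))
    print("roll",round(-d/120,4),"shift",(M2.T@(np.array(p)-s["tcp_pos"])/.3).round(4))
E
python3 -m creep '[[0,0,0,-0.06],[0,0,0,-0.06],[-0.05,-0.08,0,0],[-0.08,-0.13,0,0],[-0.08,-0.13,0,0],[-0.08,-0.13,0,0],[-0.08,-0.13,0,0],[-0.08,-0.13,0,0],[-0.08,-0.13,0,0],[-0.08,-0.13,0,0],[-0.08,-0.13,0,0],[-0.08,-0.13,0,0]]' 1; python3 -c "
from h import *
go((.4857,.016,.1),79)"
```

```text
clock: 3.6
tcp_pos: [0.4238, 0.1505, 0.1931]
tcp_rot: [0.096, 0.995, 0.0, 0.0]
force: [0.2, -0.1, 0.2]
width: 0.0919
t 3.6 tcp [0.4238 0.1505 0.1931] jaw 78.98 tilt [ 9.e-04  3.e-04 -1.e+00] w 0.0919 F [ 0.2 -0.1  0.2] q [ 0.34  0.07  1.99  0.    1.08 -1.04]
roll -0.0001 shift [-0.2877 -0.4009  0.3105]
```

```bash
python3 -m creep '[[-0.096,-0.1336,0,0],[-0.096,-0.1336,0.05,0],[-0.096,-0.1337,0.1,0],[0,0,0.1,0],[0,0,0.06,0],[0,0,0,0],[0,0,0,0]]'
python3 - <<'E'
from h import *
go((.4857,.016,.043),79)
t=imaging.camera("top");s=imaging.camera("side")
cv2.imwrite("pics/m2.png",np.hstack([crop(t,240,172),crop(s,230,200)])[:,:,::-1])
E
```

```text
clock: 4.3
tcp_pos: [0.4819, 0.0251, 0.1046]
tcp_rot: [0.096, 0.995, -0.0, -0.0]
force: [0.1, 0.8, -0.3]
width: 0.0923
t 4.3 tcp [0.4819 0.0251 0.1046] jaw 78.98 tilt [-2.e-04 -0.e+00 -1.e+00] w 0.0923 F [ 0.1  0.8 -0.3] q [ 0.05  0.25  2.01  0.    0.88 -1.33]
roll -0.0002 shift [-0.0184 -0.0274  0.2054]
```

View pics/m2.png

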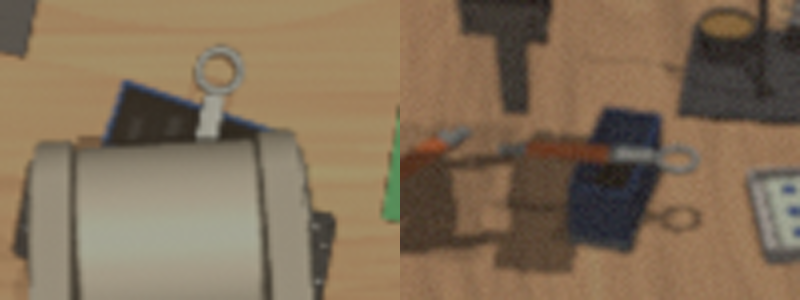

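```bash
python3 -c "
from h import *
print(tri((294.4,189.1),(299.6,239.1)), tri((284.9,239.1),(255.6,236.8)))
r=[np.array(p) for p in (tri((294.4,189.1),(299.6,239.1)),)]
print(proj([.4857,.016,.061],'side'),proj([.5986,-.0059,.061],'side'))
"; python3 -m creep '[[-0.018,-0.027,0,0],[0,0,0.1,0],[0,0,0.1,0],[0,0,0,0],[0,0,0,0]]';python3 -c "
from h import *
go((.4857,.016,.043),79)"
```

```text
[ 0.59895087 -0.00595912  0.06039314] [0.45897189 0.02145179 0.05830074]
[[263.4343605 236.7098922]] [[299.42610667 238.94546355]]
clock: 4.9
tcp_pos: [0.4858, 0.0159, 0.0449]
tcp_rot: [0.096, 0.995, -0.0, -0.0]
force: [-0.5, -0.5, 0.4]
width: 0.0917
t 4.9 tcp [0.4858 0.0159 0.0449] jaw 78.98 tilt [-2.e-04 -1.e-04 -1.e+00] w 0.0917 F [-0.5 -0.5  0.4] q [ 0.03  0.35  2.05 -0.    0.75 -1.35]
roll -0.0001 shift [0.0004 0.0003 0.0065]
```

Excellent consistency. Close and lift.

```bash
python3 -m creep '[[0,0,0.006,0],[0,0,0,0],[0,0,0,0],[0,0,0,0],[0,0,0,0],[0,0,0,0],[0,0,0,0],[0,0,0,0],[0,0,0,0],[0,0,0,0]]' -1; python3 -m creep '[[0,0,-0.03,0],[0,0,-0.08,0],[0,0,-0.12,0],[0,0,-0.12,0],[0,0,-0.12,0],[0,0,-0.12,0],[0,0,-0.08,0],[0,0,-0.03,0],[0,0,0,0],[0,0,0,0]]'
python3 - <<'E'
from h import *
go((.4857,.016,.25),79)
t=imaging.camera("top");s=imaging.camera("side")
cv2.imwrite("pics/m3.png",np.hstack([crop(t,240,150),crop(s,240,160)])[:,:,::-1])
E
```

```text
clock: 5.9
tcp_pos: [0.4855, 0.0161, 0.0425]
tcp_rot: [0.096, 0.995, 0.0, -0.0]
force: [-1.3, -0.1, 0.3]
width: 0.0141
clock: 6.9
tcp_pos: [0.4848, 0.016, 0.2514]
tcp_rot: [0.096, 0.995, -0.0, -0.001]
force: [-0.5, 0.3, -0.8]
width: 0.0004
t 6.9 tcp [0.4848 0.016  0.2514] jaw 78.97 tilt [-1.5e-03 -1.0e-04 -1.0e+00] w 0.0004 F [-0.5  0.3 -0.8] q [ 0.03  0.08  1.85 -0.    1.21 -1.35]
roll -0.0002 shift [-0.0031  0.0005  0.0046]
```

View pics/m3.png

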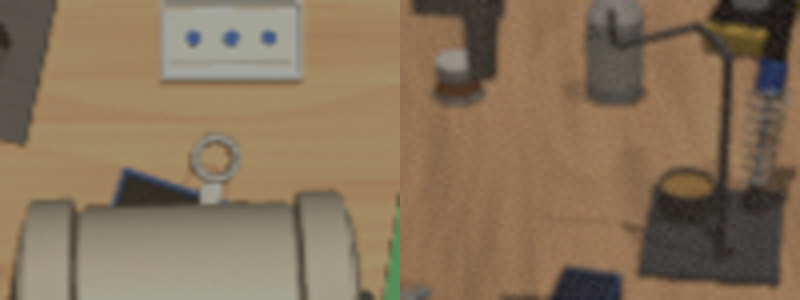

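```bash
python3 - <<'E'
from h import *
t=imaging.camera("top");s=imaging.camera("side")
cv2.imwrite("pics/m4.png",np.hstack([crop(t,240,150),crop(s,230,200)])[:,:,::-1])
E
python3 -m creep '[[0,0,0,0]]' 1
```

```text
clock: 7.2
tcp_pos: [0.4851, 0.0161, 0.2516]
tcp_rot: [0.096, 0.995, -0.0, -0.001]
force: [0.3, -0.4, -0.5]
width: 0.0065
```

View pics/m4.png

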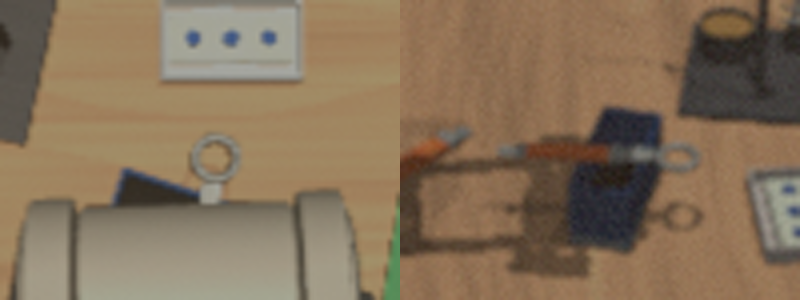

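```bash
python3 -c "
from h import *
r=tri((293.4,189.1),(299.6,238.6));print(r)
b=plane([(255.4,237.6)],.061,'side')[0];b0=plane([(255.6,236.8)],.061,'side')[0];print(b,b0)
d=r-b;d/=np.linalg.norm(d);print(np.degrees(np.arctan2(d[1],d[0])))
go((.4857,.017,.043),79)
"
```

```text
[ 0.59911745 -0.00313129  0.06026388]
[0.46003751 0.01335704 0.061     ] [0.46077029 0.01764564 0.061     ]
-6.761020990121947
t 7.2 tcp [0.4851 0.0161 0.2516] jaw 78.97 tilt [-0.0016 -0.     -1.    ] w 0.0065 F [ 0.3 -0.4 -0.5] q [ 0.03  0.08  1.85  0.    1.22 -1.35]
roll -0.0002 shift [-0.0024  0.0037  0.6954]
```

```bash
python3 -c "
from h import *
go((.4853,.0135,.042),82)
"
python3 -m creep '[[0,-0.008,0,-0.025],[0,0,0.08,0],[0,0,0.12,0],[0,0,0.12,0],[0,0,0.12,0],[0,0,0.12,0],[0,0,0.09,0],[0,0,0.048,0],[0,0,0,0],[0,0,0,0]]'
python3 -c "
from h import *
go((.4853,.0135,.042),82)
"
```

```text
t 7.2 tcp [0.4851 0.0161 0.2516] jaw 78.97 tilt [-0.0016 -0.     -1.    ] w 0.0065 F [ 0.3 -0.4 -0.5] q [ 0.03  0.08  1.85  0.    1.22 -1.35]
roll -0.0252 shift [-0.0029 -0.0082  0.6988]
clock: 8.2
tcp_pos: [0.485, 0.0137, 0.0431]
tcp_rot: [0.07, 0.998, -0.0, -0.0]
force: [0.4, -1.4, 0.4]
width: 0.0861
t 8.2 tcp [0.485  0.0137 0.0431] jaw 81.97 tilt [-7.e-04 -0.e+00 -1.e+00] w 0.0861 F [ 0.4 -1.4  0.4] q [ 0.03  0.35  2.05 -0.    0.74 -1.41]
roll -0.0002 shift [-0.0009 -0.0005  0.0037]
```

```bash
python3 -m creep '[[0,0,0,0],[0,0,0,0],[0,0,0,0],[0,0,0,0],[0,0,0,0],[0,0,0,0],[0,0,0,0],[0,0,0,0],[0,0,0,0],[0,0,0,0],[0,0,0,0],[0,0,0,0]]' -1; python3 -m creep '[[0,0,0,0],[0,0,0,0],[0,0,0,0],[0,0,0,0]]'; python3 -m creep '[[0,0,-0.01,0],[0,0,-0.02,0],[0,0,-0.03,0],[0,0,-0.03,0],[0,0,-0.02,0],[0,0,0,0]]'; python3 -c "
from h import *
go((.4853,.0135,.042),82)
print(readout.state()['ft_torque'])
"
```

```text
clock: 9.4
tcp_pos: [0.485, 0.0137, 0.0431]
tcp_rot: [0.07, 0.998, -0.0, -0.0]
force: [0.5, 0.8, -0.2]
width: 0.0003
clock: 9.8
tcp_pos: [0.485, 0.0137, 0.0431]
tcp_rot: [0.07, 0.998, -0.0, -0.0]
force: [0.1, -0.4, 0.1]
width: -0.0001
clock: 10.4
tcp_pos: [0.4859, 0.0137, 0.0773]
tcp_rot: [0.07, 0.998, 0.0, 0.001]
force: [-0.7, 0.3, 0.1]
width: 0.0005
t 10.4 tcp [0.4859 0.0137 0.0773] jaw 81.97 tilt [ 0.0022  0.     -1.    ] w 0.0005 F [-0.7  0.3  0.1] q [ 0.03  0.29  2.03 -0.    0.82 -1.41]
roll -0.0002 shift [ 0.0022 -0.001   0.1178]
[0.02580193 0.00628663 0.00803652]
```

Run:
```python
from h import *
t=imaging.camera("top");s=imaging.camera("side")
cv2.imwrite("pics/m5.png",np.hstack([crop(t,240,172),crop(s,230,185)])[:,:,::-1])
```

```text
(no output)
```

View pics/m5.png

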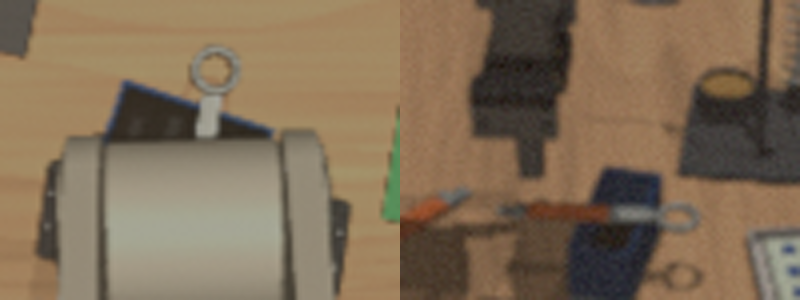

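```bash
python3 - <<'E'
from h import *
print(proj([.4859,.0137,.0773],'side'))
imaging.camera("side")
for p,m,c in sil("lifter","side",(279,238))[:1]:
    ys,xs=np.nonzero(m); print(p,c,xs.min(),xs.max())
    for a in range(xs.min(),xs.max()+1,3): print(a,ys[xs==a].min(),ys[xs==a].max(),end=' | ')
g=np.array([.599,-.0031,.061]);
for y in(6,8,10): 
    u=np.array([np.cos(np.radians(y)),-np.sin(np.radians(y)),0]); print(y,proj([g-.115*u,g-.144*u,g+.018*u],'side').round(1).tolist(), proj([g-.03*u],'top'))
E
python3 -m creep '[[0,0,0,0],[0,0,0,0],[0,0,0,0],[0,0,0,0]]' 0.2
```

```text
[[263.35630486 232.94932037]]
0.76 (np.float64(278.54651162790697), np.float64(238.05232558139534)) 257 298
257 238 238 | 260 237 239 | 263 236 239 | 266 236 239 | 269 237 239 | 272 236 240 | 275 237 240 | 278 236 240 | 281 236 240 | 284 236 240 | 287 236 240 | 290 237 240 | 293 237 240 | 296 237 241 | 6 [[263.2, 238.0], [254.1, 237.9], [305.1, 238.5]] [[292.33587641 199.49549622]]
8 [[263.3, 237.3], [254.2, 237.0], [305.1, 238.6]] [[291.96873627 199.45177837]]
10 [[263.4, 236.5], [254.4, 236.1], [305.1, 238.7]] [[291.6033442  199.39530482]]
clock: 11.0
tcp_pos: [0.485, 0.0137, 0.076]
tcp_rot: [0.07, 0.998, -0.0, -0.0]
force: [-0.7, 0.1, -0.4]
width: 0.0306
```

Run:
```python
from h import *
# near-finger tip predicted px for offsets up e (m)
cases=[((.4819,.0251,.1046),.046,(258.4,227.6)),((.4848,.016,.2514),0,(259.6,179.1)),((.4859,.0137,.0773),0,(263.1,228.4))]
for p,o,obs in cases:
    for e in(0,.01,.02):
        print(e,[proj(np.array(p)+[0,-o-th,e],'side')[0].round(1).tolist() for th in(0,.01,.018)],obs)
t=imaging.camera("top");s=imaging.camera("side")
cv2.imwrite("pics/m6.png",crop(s,225,185,80,75,8)[:,:,::-1])
print(readout.state()['tcp_pos'],readout.state()['width'])
```

```text
0 [[262.2, 232.3], [262.3, 234.2], [262.4, 235.7]] (258.4, 227.6)
0.01 [[262.1, 229.6], [262.2, 231.5], [262.3, 233.0]] (258.4, 227.6)
0.02 [[262.0, 226.9], [262.1, 228.7], [262.2, 230.3]] (258.4, 227.6)
0 [[261.0, 184.2], [261.2, 185.9], [261.2, 187.2]] (259.6, 179.1)
0.01 [[260.9, 181.3], [261.0, 182.9], [261.1, 184.2]] (259.6, 179.1)
0.02 [[260.8, 178.2], [260.9, 179.9], [261.0, 181.2]] (259.6, 179.1)
0 [[263.4, 232.9], [263.5, 234.8], [263.6, 236.3]] (263.1, 228.4)
0.01 [[263.3, 230.4], [263.4, 232.2], [263.5, 233.7]] (263.1, 228.4)
0.02 [[263.1, 227.7], [263.3, 229.6], [263.4, 231.0]] (263.1, 228.4)
[0.48503325 0.01371919 0.07603627] 0.03849549951191489
```

View pics/m6.png

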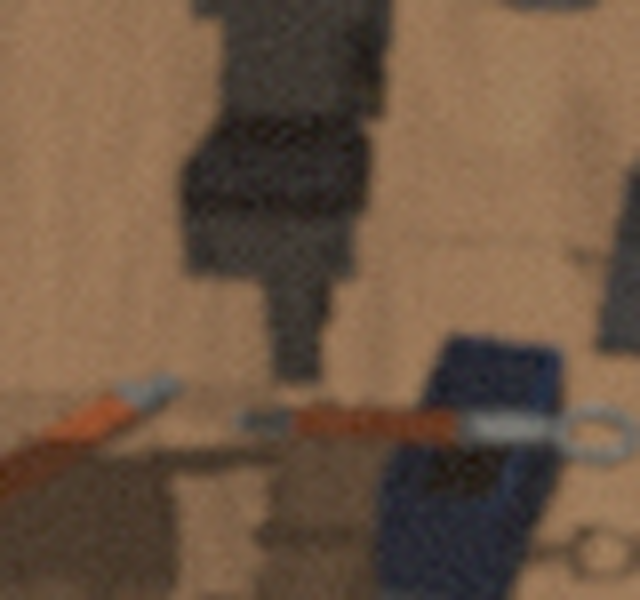

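```bash
python3 -m creep '[[0,0,0,0],[0,0,0.05,0],[0,0,0.06,0],[0,0,0.05,0],[0,0,0.01,0],[0,0,0,0],[0,0,0,0]]' 0.2; python3 -m creep '[[0,0,0,0],[0,0,0,0],[0,0,0,0],[0,0,0,0],[0,0,0,0],[0,0,0,0],[0,0,0,0],[0,0,0,0]]' -1; python3 -c "
from h import *
go((.4853,.0135,.026),82)
imaging.camera('side')
"; python3 -m creep '[[0,0,0,0]]'
```

```text
clock: 11.8
tcp_pos: [0.4855, 0.0137, 0.0256]
tcp_rot: [0.07, 0.998, 0.0, 0.0]
force: [0.5, 0.0, 0.1]
width: 0.0554
clock: 12.6
tcp_pos: [0.4851, 0.0137, 0.0251]
tcp_rot: [0.07, 0.998, 0.0, 0.0]
force: [0.1, 0.3, 1.0]
width: 0.0137
t 12.6 tcp [0.4851 0.0137 0.0251] jaw 81.97 tilt [ 0.  0. -1.] w 0.0137 F [0.1 0.3 1. ] q [ 0.03  0.38  2.06  0.    0.7  -1.41]
roll -0.0002 shift [-0.0009 -0.0006 -0.003 ]
clock: 12.75
tcp_pos: [0.4851, 0.0137, 0.0251]
tcp_rot: [0.07, 0.998, 0.0, -0.0]
force: [0.5, 0.1, 0.6]
width: 0.0136
```

```bash
python3 -m creep '[[0,0,-0.01,0],[0,0,-0.03,0],[0,0,-0.06,0],[0,0,-0.1,0],[0,0,-0.12,0],[0,0,-0.12,0],[0,0,-0.12,0],[0,0,-0.1,0],[0,0,-0.06,0],[0,0,-0.02,0],[0,0,0,0],[0,0,0,0]]'
python3 - <<'E'
from h import *
go((.4853,.0135,.24),82)
t=imaging.camera("top");s=imaging.camera("side")
cv2.imwrite("pics/m7.png",np.hstack([crop(t,240,150),crop(s,235,130)])[:,:,::-1])
E
```

```text
clock: 13.95
tcp_pos: [0.4843, 0.0137, 0.2461]
tcp_rot: [0.07, 0.998, -0.0, -0.001]
force: [0.2, 0.2, -2.3]
width: 0.0131
t 13.95 tcp [0.4843 0.0137 0.2461] jaw 81.97 tilt [-1.5e-03 -1.0e-04 -1.0e+00] w 0.0131 F [ 0.2  0.2 -2.3] q [ 0.03  0.08  1.86 -0.    1.2  -1.41]
roll -0.0002 shift [-0.0034 -0.0001  0.0205]
```

View pics/m7.png

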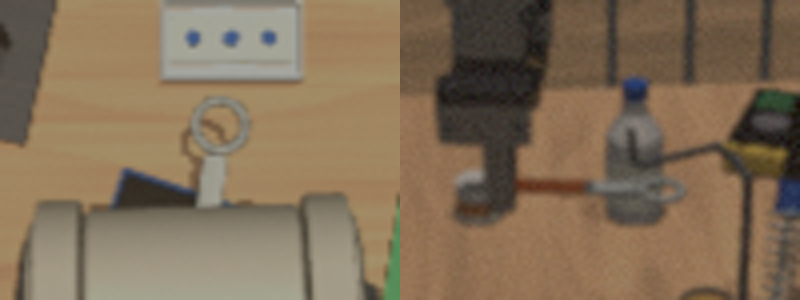

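Run:
```python
from h import *
r=tri((294.4,181.1),(300.9,177.1));s=readout.state();print(r,r-s['tcp_pos'],proj(r,'top'),proj(r,'side'))
# plane-based with z=tcp+.036
print(plane([(294.4,181.1)],.282,'top'),plane([(300.9,177.1)],.282,'side'))
off=np.array([.1139,-.0160])
print(off)
tip=np.array([.5972,.2148]); 
u=.115*np.array([np.cos(np.radians(-8)),np.sin(np.radians(-8))]); print(u)
go((*(tip-u),.2461),82)
```

```text
[ 0.59923062 -0.00271502  0.27935704] [ 0.11500047 -0.01639056  0.03352627] [[294.42756605 180.64217991]] [[300.52705008 177.14010142]]
[[ 0.5978611 -0.0026039  0.282    ]] [[ 0.59973036 -0.00753952  0.282     ]]
[ 0.1139 -0.016 ]
[ 0.11388083 -0.01600491]
t 14.05 tcp [0.4842 0.0137 0.2458] jaw 81.97 tilt [-0.0023 -0.     -1.    ] w 0.0134 F [-0.  -0.1 -1.5] q [ 0.03  0.08  1.86  0.    1.2  -1.41]
roll -0.0002 shift [ 0.1037  0.7163 -0.0009]
```

```bash
python3 -m creep '[[0.005,0.037,0,0],[0.015,0.09,0,0],[0.018,0.12,0,0],[0.018,0.12,0,0],[0.018,0.12,0,0],[0.018,0.12,0,0],[0.01,0.08,0,0],[0.004,0.03,0,0],[0,0,0.05,0],[0,0,0.05,0],[0,0,0,0],[0,0,0,0]]'
python3 - <<'E'
from h import *
go((.4826,.2311,.2161),82)
t=imaging.camera("top");s=imaging.camera("side")
cv2.imwrite("pics/m8.png",np.hstack([crop(t,170,130),crop(s,245,130)])[:,:,::-1])
E
```

```text
clock: 15.25
tcp_pos: [0.4834, 0.2308, 0.217]
tcp_rot: [0.07, 0.998, -0.0, -0.0]
force: [0.2, 0.5, -0.6]
width: 0.0135
t 15.25 tcp [0.4834 0.2308 0.217 ] jaw 81.95 tilt [-9.e-04 -5.e-04 -1.e+00] w 0.0135 F [ 0.2  0.5 -0.6] q [ 0.44  0.19  1.8  -0.    1.16 -0.99]
roll -0.0004 shift [0.0026 0.0007 0.0029]
```

View pics/m8.png

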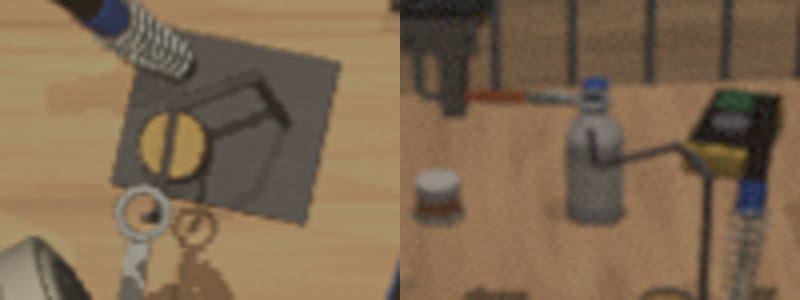

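Run:
```python
from h import *
r=tri((205.4,182.9),(292.6,154.6));t=tri((207.4,183.6),(292.35,162.6));print(r,t,r-t)
for z in(.2505,): print(plane([(205.4,182.9)],z))
print(plane([(207.4,183.6)],.225),plane([(292.35,162.6)],.225,'side'))
```

```text
[0.59750413 0.21368784 0.25119781] [0.59780611 0.21401799 0.22137682] [-0.00030199 -0.00033015  0.02982099]
[[0.59789952 0.21380136 0.2505    ]]
[[0.59876376 0.21333503 0.225     ]] [[0.59573937 0.20639995 0.225     ]]
```

```bash
python3 -m creep '[[0,0,0.02,0],[0,0,0.02,0],[0,0,0.02,0],[0,0,0.02,0],[0,0,0.02,0],[0,0,0.015,0],[0,0,0.012,0],[0,0,0,0],[0,0,0,0]]'
python3 - <<'E'
from h import *
go((.4826,.2311,.1785),82)
t=imaging.camera("top");s=imaging.camera("side")
cv2.imwrite("pics/m9.png",np.hstack([crop(t,170,130),crop(s,245,130)])[:,:,::-1])
for n in("top","side"):
  for p,m,c in sil("lifter_eye",n,(206,183) if n=="top" else (292,162))[:1]: print(n,p,c,m.sum())
E
```

```text
clock: 16.25
tcp_pos: [0.4837, 0.2312, 0.179]
tcp_rot: [0.07, 0.998, 0.0, 0.0]
force: [-0.6, -0.0, -1.6]
width: 0.0136
t 16.25 tcp [0.4837 0.2312 0.179 ] jaw 81.97 tilt [ 0.  0. -1.] w 0.0136 F [-0.6 -0.  -1.6] q [ 0.44  0.23  1.84  0.    1.07 -0.99]
roll -0.0002 shift [ 0.0034 -0.0008  0.0018]
top 0.8 (np.float64(205.9214876033058), np.float64(199.41322314049586)) 242
side 0.6 (np.float64(282.8813813813814), np.float64(244.68618618618618)) 666
```

```bash
python3 -m creep '[[0,0,0,0],[0,0,0,0],[0,0,0,0],[0,0,0,0],[0,0,0,0],[0,0,0,0],[0,0,0,0],[0,0,0,0],[0,0,-0.05,0],[0,0,-0.1,0],[0,0,-0.1,0],[0,0,0,0]]' 1;python3 -m creep '[[0.05,0,0,0],[0.05,0,0,0],[0,0,0,0]]'
python3 - <<'E'
from h import *
t=imaging.camera("top");s=imaging.camera("side")
cv2.imwrite("pics/m10.png",np.hstack([crop(t,170,130),crop(s,245,145)])[:,:,::-1])
go((.4826,.2311,.1785),82)
E
```

```text
clock: 17.65
tcp_pos: [0.4857, 0.2321, 0.258]
tcp_rot: [0.07, 0.998, 0.002, 0.003]
force: [-0.1, -0.1, -0.2]
width: 0.0919
clock: 17.95
tcp_pos: [0.451, 0.2351, 0.2529]
tcp_rot: [0.07, 0.998, -0.001, -0.001]
force: [0.8, -0.8, 0.5]
width: 0.0919
t 18.05 tcp [0.453  0.2353 0.2534] jaw 82.02 tilt [-7.e-04 -4.e-04 -1.e+00] w 0.0917 F [ 0.5  0.4 -0.3] q [ 0.48  0.12  1.8  -0.    1.22 -0.96]
roll 0.0002 shift [-9.980e-02 -1.000e-04  2.497e-01]
```

View pics/m10.png

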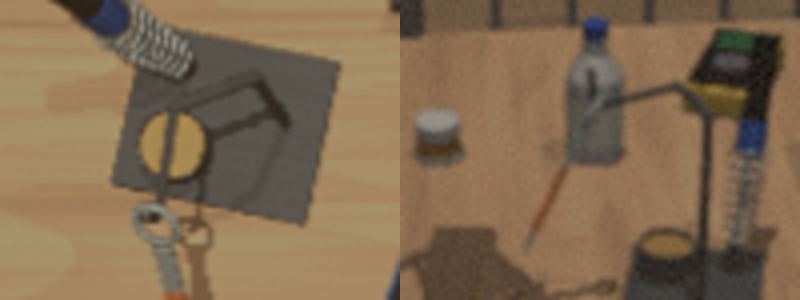

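```bash
cat > fit.py <<'E'
from h import *
from scipy.optimize import minimize
def box(x,y,a,lx,ly,z0,z1):
    c,s=np.cos(a),np.sin(a)
    return np.array([[x+c*u-s*v,y+s*u+c*v,z] for u in(-lx/2,lx/2) for v in(-ly/2,ly/2) for z in(z0,z1)])
def fit(ms,dims,x0):
    S=8
    def cost(q):
        t=0
        for n,m in ms.items():
            h=cv2.convexHull(((proj(box(q[0],q[1],q[2],*dims),n)+.5)*S*16).astype(np.int32).reshape(-1,1,2))
            ys,xs=np.nonzero(m);y0,x0_=ys.min()-12,xs.min()-12;y1,x1=ys.max()+12,xs.max()+12
            I=np.zeros(((y1-y0)*S,(x1-x0_)*S),np.uint8)
            cv2.fillConvexPoly(I,h-np.array([x0_*S*16,y0*S*16],np.int32),1,shift=4)
            M=cv2.resize(m[y0:y1,x0_:x1].astype(np.float32),None,fx=S,fy=S,interpolation=cv2.INTER_LINEAR)
            t+=np.abs(I-M).sum()/M.sum()
        return t
    sim=np.array([x0,np.add(x0,[.004,0,0]),np.add(x0,[0,.004,0]),np.add(x0,[0,0,.04])])
    r=minimize(cost,x0,method="Nelder-Mead",options=dict(initial_simplex=sim,xatol=1e-5,fatol=1e-5))
    return r.x[:2].round(4),np.degrees(r.x[2]).round(2),round(r.fun,3)
E
python3 - <<'E'
from fit import *
for k in range(2):
  M={}
  for n,ct,cl in(("top",(288,206),(367,204)),("side",(284,244),(291,298))):
    imaging.camera(n)
    for l,c in(("tin",ct),("lid_outer",cl)):
        r=sil(l,n,c)
        if r: M[l,n]=r[0][1]; print(l,n,r[0][0],np.round(r[0][2],1),r[0][1].sum())
  for l,d,x0 in(("tin",(.05,.114,0,.058),(.5495,.0167,-.3)),("lid_outer",(.063,.127,.014,.026),(.556,-.22,-.26))):
    for ns in(("top",),("side",),("top","side")):
      try: print(l,ns,*fit({n:M[l,n] for n in ns},d,x0))
      except KeyError: pass
t=readout.state();print(t['clock'])
im=imaging.camera("top");cv2.imwrite("pics/t2.png",im[:,:,::-1])
hsv=cv2.cvtColor(im,cv2.COLOR_RGB2HSV);b=cv2.inRange(hsv,(100,80,30),(130,255,255))
n,lab,st,ce=cv2.connectedComponentsWithStats(b)
for i in range(1,n):
    if st[i,4]>150:
        c=ce[i];print(c,st[i])
        hull=cv2.convexHull(np.argwhere(lab==i)[:,::-1].astype(np.int32)); m=np.zeros(b.shape,np.uint8);cv2.fillConvexPoly(m,hull,1)
        if abs(c[0]-288)<15: print("tin col",fit({"top":m},(.05,.114,0,.058),(.5495,.0167,-.3)))
        if abs(c[0]-367)<15: print("lid col",fit({"top":m},(.063,.127,.014,.026),(.556,-.22,-.26)))
E
```

```text
tin top 0.68 [285.6 206.1] 744
lid_outer top 0.95 [367.4 204.5] 935
tin side 0.96 [282.6 244.6] 639
lid_outer side 0.57 [291.6 297.7] 809
tin ('top',) [0.5514 0.0181] -18.57 0.072
tin ('side',) [0.5477 0.015 ] -16.74 0.072
tin ('top', 'side') [0.55   0.0178] -18.11 0.188
lid_outer ('top',) [ 0.5566 -0.22  ] -15.49 0.083
lid_outer ('side',) [ 0.5541 -0.2204] -14.08 0.075
lid_outer ('top', 'side') [ 0.5553 -0.2203] -14.87 0.175
tin top 0.65 [285.7 206. ] 760
lid_outer top 0.67 [367.2 204.4] 912
tin side 0.73 [283.3 244.3] 618
lid_outer side 0.87 [291.9 298.2] 793
tin ('top',) [0.5516 0.0184] -19.43 0.071
tin ('side',) [0.5499 0.0166] -16.87 0.102
tin ('top', 'side') [0.5511 0.0182] -18.61 0.194
lid_outer ('top',) [ 0.5572 -0.2198] -13.96 0.092
lid_outer ('side',) [ 0.5552 -0.2215] -15.65 0.085
lid_outer ('top', 'side') [ 0.556  -0.2205] -14.85 0.195
18.65
[367.28874172 204.18543046] [345 189  46  31 755]
lid col (array([ 0.5572, -0.2201]), np.float64(-15.25), np.float64(0.05))
```

```bash
python3 -m creep '[[0,-0.05,0,0],[0,-0.12,0,0],[0,-0.15,0,0],[0,-0.15,0,0],[0,-0.15,0,0],[0,-0.12,0,0.0675],[0,0,0,0.0675],[0,0,0,0.0675],[0,0,0,0.0675],[0,0,0,0.0675],[0,0,0,0.0675],[0,0,0,0.0675]]'; python3 -m creep '[[0,0,0,0.0675],[0,0,0,0.0675],[0,0,0,0.0675],[0,0,0,0.0675],[0,0,0,0.0675],[0,0,0,0],[0,0,0,0]]'; python3 -c "
from h import *
go((.5565,-.220,.08),-14.9)"
```

```text
clock: 19.9
tcp_pos: [0.4223, 0.0148, 0.254]
tcp_rot: [0.538, 0.843, -0.0, 0.0]
force: [-0.7, 0.3, 0.1]
width: 0.0921
clock: 20.6
tcp_pos: [0.4225, 0.015, 0.254]
tcp_rot: [0.793, 0.609, -0.0, 0.0]
force: [-0.1, 0.3, 1.2]
width: 0.092
t 20.6 tcp [0.4225 0.015  0.254 ] jaw -15.0 tilt [-0.e+00 -2.e-04 -1.e+00] w 0.092 F [-0.1  0.3  1.2] q [ 0.03 -0.04  1.96 -0.    1.22  0.29]
roll -0.0009 shift [-0.6422  0.633   0.5801]
```

```bash
python3 -m creep '[[-0.04,0.04,0,0],[-0.1,0.1,0,0],[-0.1,0.1,0,0],[-0.1,0.1,0,0],[-0.1,0.1,0.05,0],[-0.1,0.1,0.05,0],[-0.075,0.07,0.1,0],[-0.027,0.023,0.12,0],[0,0,0.12,0],[0,0,0.1,0],[0,0,0,0],[0,0,0,0]]'
python3 - <<'E'
from fit import *
go((.5565,-.220,.06),-14.9)
imaging.camera("side")
r=sil("lid_outer","side",(291,298));print(r[0][0],r[0][2],fit({"side":r[0][1]},(.063,.127,.014,.026),(.556,-.22,-.26)))
E
```

```text
clock: 21.8
tcp_pos: [0.5554, -0.2203, 0.0923]
tcp_rot: [0.794, 0.608, -0.0, -0.0]
force: [0.8, 0.5, -0.7]
width: 0.0918
t 21.8 tcp [ 0.5554 -0.2203  0.0923] jaw -15.11 tilt [-7.e-04  3.e-04 -1.e+00] w 0.0918 F [ 0.8  0.5 -0.7] q [-0.38  0.42  1.78 -0.    0.94 -0.12]
roll -0.0018 shift [0.002  0.0033 0.1077]
0.59 (np.float64(291.5153452685422), np.float64(297.88107416879797)) (array([ 0.5541, -0.2209]), np.float64(-14.8), np.float64(0.098))
```

```bash
python3 -m creep '[[0,0.003,0.06,0],[0,0,0.08,0],[0,0,0.08,0],[0,0,0.05,0],[0,0,0.03,0],[0,0,0.01,0],[0,0,0,0]]'; python3 -m creep '[[0,0,0.006,0],[0,0,0.006,0],[0,0,0.006,0],[0,0,0,0]]'
python3 - <<'E'
from h import *
go((.5565,-.220,-.008),-14.9)
s=imaging.camera("side");cv2.imwrite("pics/m11.png",crop(s,245,255,80,75,8)[:,:,::-1])
E
```

```text
clock: 22.6
tcp_pos: [0.5568, -0.2206, -0.0005]
tcp_rot: [0.794, 0.607, 0.0, 0.0]
force: [-0.7, 0.5, -0.3]
width: 0.0917
clock: 23.0
tcp_pos: [0.5564, -0.2204, -0.0065]
tcp_rot: [0.795, 0.607, -0.0, -0.0]
force: [-1.2, -0.2, 0.5]
width: 0.0919
t 23.0 tcp [ 0.5564 -0.2204 -0.0065] jaw -15.23 tilt [-1.e-04  0.e+00 -1.e+00] w 0.0919 F [-1.2 -0.2  0.5] q [-0.38  0.56  1.83  0.    0.75 -0.11]
roll -0.0027 shift [0.0014 0.0001 0.0051]
```

```bash
python3 -m creep '[[0,0,0.005,0],[0,0,0.005,0],[0,0,0,0]]';python3 -m creep '[[0,0,0.004,0],[0,0,0,0]]';  python3 -m creep '[[0,0,0.003,0],[0,0,0,0]]'
python3 - <<'E'
from h import *
go((.5565,-.220,-.012),-14.9)
E
```

```text
clock: 23.35
tcp_pos: [0.5562, -0.2204, -0.0097]
tcp_rot: [0.795, 0.607, -0.0, -0.0]
force: [0.3, 0.3, 0.0]
width: 0.092
clock: 23.55
tcp_pos: [0.5563, -0.2204, -0.0108]
tcp_rot: [0.795, 0.607, -0.0, -0.0]
force: [-0.2, -0.9, -0.0]
width: 0.0922
clock: 23.75
tcp_pos: [0.5563, -0.2204, -0.0116]
tcp_rot: [0.795, 0.607, -0.0, -0.0]
force: [0.2, -0.2, 0.1]
width: 0.0919
t 23.75 tcp [ 0.5563 -0.2204 -0.0116] jaw -15.23 tilt [-1.e-04  0.e+00 -1.e+00] w 0.0919 F [ 0.2 -0.2  0.1] q [-0.38  0.57  1.83 -0.    0.75 -0.11]
roll -0.0027 shift [0.0015 0.0002 0.0013]
```

```bash
python3 -m creep '[[0,0,0.003,0],[0,0,0,0],[0,0,0,0],[0,0,0,0],[0,0,0,0],[0,0,0,0],[0,0,0,0],[0,0,0,0]]' -1; python3 -m creep '[[0,0,-0.01,0],[0,0,-0.02,0],[0,0,-0.03,0],[0,0,-0.03,0],[0,0,-0.01,0],[0,0,0,0],[0,0,0,0]]'
python3 - <<'E'
from fit import *
go((.5565,-.220,.02),-14.9)
s=imaging.camera("side")
r=sil("lid_outer","side",(291,290));print([(x[0],x[2],x[1].sum()) for x in r])
for z in(.015,.03,.04): print(z,fit({"side":r[0][1]},(.063,.127,.014+z,.026+z),(.556,-.22,-.26)))
E
```

```text
clock: 24.55
tcp_pos: [0.5565, -0.2205, -0.0124]
tcp_rot: [0.795, 0.607, 0.0, 0.0]
force: [0.8, 0.3, 0.1]
width: 0.0595
clock: 25.25
tcp_pos: [0.5563, -0.2204, 0.0177]
tcp_rot: [0.795, 0.607, 0.0, 0.0]
force: [-0.6, -0.3, -2.3]
width: 0.0595
t 25.25 tcp [ 0.5563 -0.2204  0.0177] jaw -15.23 tilt [ 1.e-04 -0.e+00 -1.e+00] w 0.0595 F [-0.6 -0.3 -2.3] q [-0.38  0.53  1.82  0.    0.8  -0.11]
roll -0.0027 shift [ 0.0016  0.0001 -0.0078]
[(0.56, (np.float64(290.909793814433), np.float64(290.67525773195877)), np.uint64(776))]
0.015 (array([ 0.5548, -0.2051]), np.float64(-13.4), np.float64(0.116))
0.03 (array([ 0.5532, -0.2209]), np.float64(-13.57), np.float64(0.118))
0.04 (array([ 0.5521, -0.2315]), np.float64(-13.58), np.float64(0.127))
```

```bash
python3 -m creep '[[0,0,-0.03,0],[0,0,-0.06,0],[0,0,-0.08,0],[0,0,-0.08,0],[0,0,-0.06,0],[0,0,-0.04,0],[0,0,-0.02,0],[0,0,0,0.011],[0,0,0,0.0107],[0,0,0,0]]'
python3 - <<'E'
from h import *
go((.5504,.0171,.13),-17.8)
E
```

```text
clock: 26.35
tcp_pos: [0.5558, -0.2202, 0.1276]
tcp_rot: [0.809, 0.588, -0.0, -0.001]
force: [-0.0, 0.6, -1.8]
width: 0.0597
t 26.35 tcp [ 0.5558 -0.2202  0.1276] jaw -17.91 tilt [-1.6e-03  6.0e-04 -1.0e+00] w 0.0597 F [-0.   0.6 -1.8] q [-0.38  0.38  1.75 -0.    1.01 -0.07]
roll -0.0009 shift [ 0.7477 -0.2588 -0.0076]
```

```bash
python3 -m creep '[[0.02,-0.007,0,0],[0.05,-0.017,0,0],[0.08,-0.028,0,0],[0.1,-0.035,0,0],[0.11,-0.038,0,0],[0.11,-0.038,0,0],[0.1,-0.035,0,0],[0.08,-0.028,0,0],[0.06,-0.02,0,0],[0.038,-0.013,0,0],[0,0,0,0],[0,0,0,0]]'
python3 - <<'E'
from fit import *
go((.5504,.0171,.07),-17.8)
s=imaging.camera("side");t=imaging.camera("top");cv2.imwrite("pics/m12.png",np.hstack([crop(s,245,185,100,75,4),crop(t,240,170)])[:,:,::-1])
z=readout.state()['tcp_pos'][2]+.0154
r=sil("lid_outer","side",(284,225));print([(x[0],x[2],x[1].sum()) for x in r]); print(fit({"side":r[0][1]},(.063,.127,.011+z,.023+z),(.55,.017,-.31)))
r=sil("tin","side",(284,244));print(r[0][0],r[0][2])
E
```

```text
clock: 27.55
tcp_pos: [0.551, 0.017, 0.1285]
tcp_rot: [0.808, 0.589, -0.0, 0.0]
force: [-0.7, -1.2, -2.2]
width: 0.0595
t 27.55 tcp [0.551  0.017  0.1285] jaw -17.79 tilt [-2.e-04 -3.e-04 -1.e+00] w 0.0595 F [-0.7 -1.2 -2.2] q [ 0.03  0.31  1.85 -0.    0.98  0.34]
roll 0.0001 shift [-1.00e-04 -2.00e-03  1.95e-01]
[(0.76, (np.float64(281.32190476190476), np.float64(210.78666666666666)), np.uint64(525))]
(array([0.5446, 0.0158]), np.float64(-11.55), np.float64(0.163))
0.68 (np.float64(282.8262773722628), np.float64(244.97372262773723))
```

```bash
python3 -m creep '[[0,0,0.03,0],[0,0,0.05,0],[0,0,0.06,0],[0,0,0.05,0],[0,0,0.04,0],[0,0,0.02,0],[0,0,0.007,0],[0,0,0,0],[0,0,0,0]]'
python3 - <<'E'
from h import *
go((.5504,.0171,.0346),-17.8)
s=imaging.camera("side");t=imaging.camera("top");cv2.imwrite("pics/m13.png",np.hstack([crop(s,250,205,60,50,6),crop(t,255,180,60,50,6)])[:,:,::-1])
E
```

```text
clock: 28.65
tcp_pos: [0.5517, 0.0169, 0.052]
tcp_rot: [0.808, 0.589, 0.0, 0.0]
force: [0.4, 0.0, -1.6]
width: 0.0598
t 28.65 tcp [0.5517 0.0169 0.052 ] jaw -17.83 tilt [ 0.001  0.    -1.   ] w 0.0598 F [ 0.4  0.  -1.6] q [ 0.03  0.42  1.9  -0.    0.82  0.34]
roll -0.0003 shift [-0.0008 -0.0042  0.0581]
```

```bash
python3 -m creep '[[0,0,0.005,0],[0,0,0.005,0],[0,0,0.005,0],[0,0,0.005,0],[0,0,0.005,0],[0,0,0.005,0]]'; python3 -m creep '[[0,0,0.004,0],[0,0,0.004,0],[0,0,0.004,0]]';  python3 -m creep '[[0,0,0.004,0],[0,0,0.004,0],[0,0,0,0]]'
```

```text
clock: 29.35
tcp_pos: [0.5511, 0.017, 0.0423]
tcp_rot: [0.808, 0.589, -0.0, -0.0]
force: [-0.2, 0.2, -1.7]
width: 0.0596
clock: 29.65
tcp_pos: [0.5511, 0.017, 0.0388]
tcp_rot: [0.808, 0.589, -0.0, -0.0]
force: [-1.2, -1.1, -2.4]
width: 0.0597
clock: 29.95
tcp_pos: [0.551, 0.017, 0.0363]
tcp_rot: [0.808, 0.589, -0.0, -0.0]
force: [0.3, 0.8, -1.8]
width: 0.0597
```

```bash
python3 -m creep '[[0,0,0.003,0],[0,0,0.003,0],[0,0,0,0]]'; python3 -m creep '[[0,0,0.003,0],[0,0,0,0]]'; python3 -m creep '[[0,0,0.003,0],[0,0,0,0]]'
```

```text
clock: 30.25
tcp_pos: [0.5512, 0.017, 0.0346]
tcp_rot: [0.808, 0.589, 0.0, 0.0]
force: [0.8, -0.7, -1.3]
width: 0.0597
clock: 30.45
tcp_pos: [0.5512, 0.017, 0.0346]
tcp_rot: [0.808, 0.589, 0.0, 0.0]
force: [-4.0, 0.5, 8.0]
width: 0.0593
clock: 30.65
tcp_pos: [0.5512, 0.017, 0.0345]
tcp_rot: [0.808, 0.589, 0.0, 0.0]
force: [-7.1, -0.2, 19.6]
width: 0.0597
```

```bash
python3 -m creep '[[0,0,-0.003,0],[0,0,-0.003,0],[0,0,0,0]]'; python3 -m creep '[[0,0,0,0],[0,0,0,0],[0,0,0,0],[0,0,0,0],[0,0,0,0],[0,0,0,0]]' 1; python3 -m creep '[[0,0,-0.01,0],[0,0,-0.02,0],[0,0,-0.03,0],[0,0,-0.06,0],[0,0,-0.08,0],[0,0,-0.05,0],[0,0,0,0],[0,0,0,0]]'
python3 - <<'E'
from fit import *
go((.5504,.0171,.057),-17.8)
s=imaging.camera("side")
cv2.imwrite("pics/m14.png",crop(s,245,185,100,75,8)[:,:,::-1])
r=sil("lid_outer","side",(284,240));print([(x[0],x[2],x[1].sum()) for x in r]); print(fit({"side":r[0][1]},(.063,.127,.061,.073),(.55,.017,-.31)))
z=[plane([x["location"][:2]],.1) if 0 else (np.array(cal("side")[2])@np.r_[x["location"],1])[:3].round(4) for x in imaging.search_frame("lid_outer_knob","side")]; print(z)
E
```

```text
clock: 30.95
tcp_pos: [0.5513, 0.017, 0.0347]
tcp_rot: [0.808, 0.589, 0.0, 0.0]
force: [-0.3, -0.8, -1.4]
width: 0.0598
clock: 31.55
tcp_pos: [0.5512, 0.017, 0.0347]
tcp_rot: [0.808, 0.589, 0.0, 0.0]
force: [-0.9, -0.7, 0.5]
width: 0.0921
clock: 32.35
tcp_pos: [0.5513, 0.017, 0.11]
tcp_rot: [0.808, 0.589, 0.0, 0.0]
force: [0.2, -0.4, 0.4]
width: 0.0918
t 32.35 tcp [0.5513 0.017  0.11  ] jaw -17.83 tilt [ 9.e-04  0.e+00 -1.e+00] w 0.0918 F [ 0.2 -0.4  0.4] q [0.03 0.34 1.87 0.   0.94 0.34]
roll -0.0003 shift [-0.0005 -0.0031  0.1768]
[(0.83, (np.float64(282.92193308550185), np.float64(235.20631970260223)), np.uint64(538))]
(array([0.5488, 0.0143]), np.float64(-17.12), np.float64(0.088))
[]
```

View pics/m14.png

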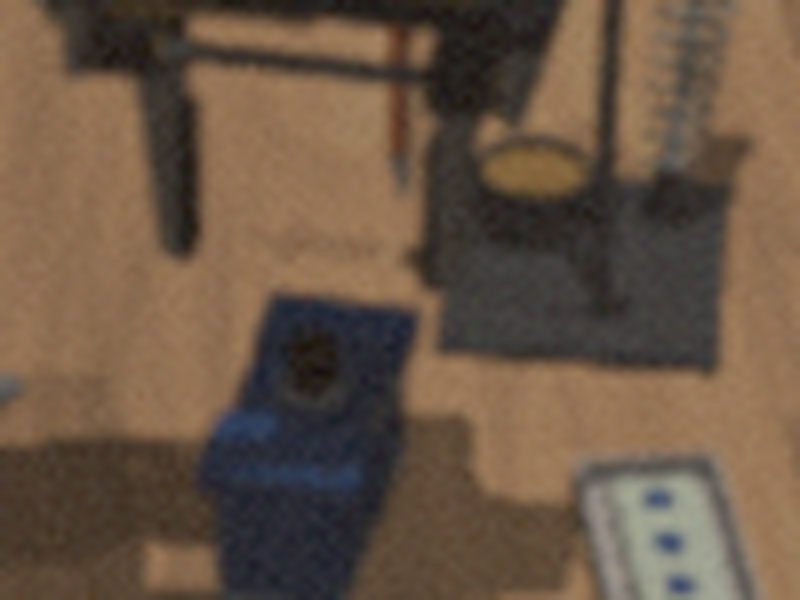

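```bash
python3 -c "
from h import *
print(proj([[.5512,.017,.084],[.5512,.017,.095],[.5512,.017,.073]],'side'))"
python3 -m creep '[[0,0,0.04,0],[0,0,0.06,0],[0,0,0.04,0],[0,0,0.02,0],[0,0,0.01,0],[0,0,0.006,0],[0,0,0,0]]'; python3 -m creep '[[0,0,0,0],[0,0,0,0],[0,0,0,0],[0,0,0,0],[0,0,0,0],[0,0,0,0],[0,0,0,0],[0,0,0,0],[0,0,0,0],[0,0,0,0],[0,0,0,0],[0,0,0,0]]' -1; python3 -m creep '[[0,0,0,0],[0,0,0,0]]'
```

```text
[[283.85447946 229.58950825]
 [283.83223483 226.72718003]
 [283.87650616 232.42617042]]
clock: 33.2
tcp_pos: [0.5513, 0.0169, 0.057]
tcp_rot: [0.808, 0.589, 0.0, 0.0]
force: [-1.1, -0.2, 0.3]
width: 0.0919
clock: 34.4
tcp_pos: [0.5511, 0.0169, 0.0569]
tcp_rot: [0.808, 0.589, -0.0, -0.0]
force: [1.2, -0.6, 0.1]
width: 0.0191
clock: 34.6
tcp_pos: [0.5512, 0.017, 0.0569]
tcp_rot: [0.808, 0.589, -0.0, 0.0]
force: [-0.6, 0.4, -0.8]
width: 0.0188
```

```bash
python3 -m creep '[[0,0,-0.005,0],[0,0,-0.01,0],[0,0,-0.015,0],[0,0,-0.02,0],[0,0,-0.025,0],[0,0,-0.03,0],[0,0,-0.04,0],[0,0,-0.05,0],[0,0,-0.05,0],[0,0,-0.05,0],[0,0,-0.04,0],[0,0,-0.02,0]]';  python3 -m creep '[[0,0,-0.005,0],[0,0,0,0],[0,0,0,0],[0,0,0,0],[0,0,0,0]]'
python3 - <<'E'
from fit import *
go((.5504,.0171,.163),-17.8)
s=imaging.camera("side");cv2.imwrite("pics/final.png",crop(s,235,150,100,110,5)[:,:,::-1])
for l in("lid_outer","lid_inner","tin","lifter"):
    r=sil(l,"side",(284,230) if l!="lifter" else (294,190));print(l,[(x[0],np.round(x[2],1).tolist(),int(x[1].sum())) for x in r[:2]])
    if l=="lid_outer" and r:
        for z in (.095,.107,.12): print(z,fit({"side":r[0][1]},(.063,.127,.061+z,.073+z),(.55,.017,-.31)))
    if l=="lid_inner" and r: print(fit({"side":r[0][1]},(.054,.118,.058,.070),(.55,.017,-.31)))
for n in("top","side"):
  imaging.camera(n)
  for l in ("card_tray","magnifier","flux_jar","cleaner_bottle","tweezer_set","project_box"):
    d=imaging.search_frame(l,n)
    if d: print(n,l,round(d[0]["p"],2),(cal(n)[2]@np.r_[d[0]["location"],1])[:3].round(3))
E
```

```text
clock: 35.8
tcp_pos: [0.5518, 0.017, 0.1651]
tcp_rot: [0.808, 0.589, 0.001, 0.001]
force: [-0.4, 0.1, -1.7]
width: 0.0188
clock: 36.3
tcp_pos: [0.5509, 0.017, 0.1644]
tcp_rot: [0.808, 0.589, -0.0, -0.0]
force: [-0.1, 0.3, -0.7]
width: 0.0192
t 36.3 tcp [0.5509 0.017  0.1644] jaw -17.83 tilt [-9.e-04 -0.e+00 -1.e+00] w 0.0192 F [-0.1  0.3 -0.7] q [ 0.03  0.27  1.82 -0.    1.05  0.34]
roll -0.0003 shift [-0.     -0.0016  0.0046]
lid_outer [(0.75, [282.4, 208.0], 427)]
0.095 (array([0.5499, 0.0332]), np.float64(-17.52), np.float64(0.297))
0.107 (array([0.549 , 0.0142]), np.float64(-17.04), np.float64(0.325))
0.12 (array([ 0.5473, -0.006 ]), np.float64(-16.79), np.float64(0.364))
lid_inner [(0.55, [282.9, 235.5], 433), (0.64, [301.4, 305.4], 3369)]
(array([0.5488, 0.0164]), np.float64(-17.68), np.float64(0.101))
tin [(0.63, [282.4, 252.3], 227), (0.39, [315.4, 353.2], 2301)]
lifter [(0.66, [222.0, 246.6], 339), (0.59, [201.8, 301.7], 318)]
top card_tray 0.67 [ 0.705 -0.024  0.013]
top magnifier 0.86 [ 0.585 -0.449  0.118]
top flux_jar 0.71 [0.468 0.484 0.041]
top cleaner_bottle 0.88 [0.616 0.466 0.099]
top tweezer_set 0.83 [ 0.401 -0.469  0.014]
top project_box 0.59 [0.807 0.008 0.053]
side card_tray 0.8 [ 0.688 -0.016  0.011]
side magnifier 0.85 [ 0.588 -0.461  0.101]
side flux_jar 0.51 [0.461 0.468 0.02 ]
side cleaner_bottle 0.53 [0.464 0.467 0.02 ]
side tweezer_set 0.56 [ 0.4   -0.481  0.015]
side project_box 0.65 [ 0.801 -0.03   0.054]
```

```bash
python3 -c "
from h import *
s=readout.state();print(s['width'],s['force'],abs(s['joint_velocities']).max(),s['clock'])
print(bot.job_done())"
```

```text
0.018774777208433648 [ 0.77267895 -0.27625532 -0.3112096 ] 0.0008874246903755406 37.25
the job is handed in; nothing more can be done
None
```

The job is done and handed in at 37 s. The lifter hangs on the stand's hook and the inner lid sits home on the tin. The gripper is at rest, holding the outer lid by its knob about 10 cm above the tin.

**How it went**
- **Lifter:** my first two grips closed without holding it. The reported tool point sits about 2 cm lower than the fingertips seen in the pictures. I gripped lower on the third try and it held. The failed grips turned it about 3° on the tin but did not drop it.
- **Lids:** I carried both lids by the inner lid's ears (width 59.5 mm) and lowered them until contact, at the height worked out for fully home. I pushed to 20 N at most before letting go.
- **Outer lid:** I then took the knob and raised the lid straight up by 107 mm.

**Last checks**
- **Grip:** the fingers read 19 mm on the knob, the tool is level to about 0.05°, and the arm is still.
- **Inner lid:** the network fit from the side camera places it on the tin's mouth at rim height, within 2 mm of where it was set down.
- **Outer lid:** the fit to its outline was poor because the fingers hide part of it, but its position was consistent with the lift.
- **Lifter:** the last picture I could view, before the final lift, shows it hanging straight. The final network check did not find it, probably because the arm hides it.
- **Other things on the bench:** they read unchanged to within a few mm, with two exceptions. The top camera put the card tray about 14 mm off while the side camera showed it unmoved. The side camera also placed the bottle at the jar's position, while the top camera had it in place. I take both as detection errors.
- **Final picture:** I saved it but could not view it, because the 12-picture limit was reached.

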